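# Load and lock the bench shaker

### The job

Get the sample jars onto the shaker: flip the cam lever up to free the hold-down bar, slide the bar all the way back off the row of cells, and stand every sample jar upright in a cell, one per cell. Then bring the bar fully home over the jars, flip the lever all the way down to lock it, and last of all turn the speed dial until its pointer stands at the metal set-point tab. Leave the other things on the bench alone.

Things in the scene. Friction and masses are not known exactly. Their poses are not given: they have to be found in the camera images.
- shaker: bench shaker, a fixed white machine with a grey deck; origin at its underside, +x away from the robot, +y left, +z up; housing x -150..150, y -185..215 mm, deck 62 mm up. The front (-x) of the deck carries the dial, the middle an aluminium row of four cells along y, with the hold-down bar over it. Place and yaw vary
- cell0 (a point): cell 0 (leftmost, +y end): centre of its floor, 64 mm above the table; axes as the shaker's. Opening 64 x 64 mm, walls 4 mm thick and 30 mm high, pitch 68 mm along the shaker's y. Place a jar with the fingers closing along the shaker's x: there is little room beside a neighbouring jar along y
- cell1 (a point): cell 1 (inner): centre of its floor, 64 mm above the table; axes as the shaker's. Opening 64 x 64 mm, walls 4 mm thick and 30 mm high, pitch 68 mm along the shaker's y. Place a jar with the fingers closing along the shaker's x: there is little room beside a neighbouring jar along y
- cell2 (a point): cell 2 (inner): centre of its floor, 64 mm above the table; axes as the shaker's. Opening 64 x 64 mm, walls 4 mm thick and 30 mm high, pitch 68 mm along the shaker's y. Place a jar with the fingers closing along the shaker's x: there is little room beside a neighbouring jar along y
- cell3 (a point): cell 3 (rightmost, -y end): centre of its floor, 64 mm above the table; axes as the shaker's. Opening 64 x 64 mm, walls 4 mm thick and 30 mm high, pitch 68 mm along the shaker's y. Place a jar with the fingers closing along the shaker's x: there is little room beside a neighbouring jar along y
- bar (a joint): hold-down bar, an aluminium portal (30 mm wide in x; crosspiece 145..155 mm above the table, posts at shaker y = -152 and +152 mm) sliding along the shaker's +x: 0 = fully home, straight over the row of cells (11 mm above jar lids; no loading then), 0.100 m = all the way back, clear of it. Friction 2.5 N, stays where left; held while the lever is down
- bar_grip (a point): middle of the bar's black upright grip fin, 172 mm above the table: fin 14 mm thick along the shaker's x, 60 mm long along y, standing 155..183 mm above the table; moves with the bar
- lever (a joint): cam lever on the bar's left (+y) end, hinge axis along the shaker's +x. 0 = locked: leaning 65 degrees (1.13 rad) from vertical outwards to +y, on its stop. It swings up and inwards to 1.20 rad = free: on the other stop, upright (4 degrees past vertical). Below about 0.6 rad its cam blocks the bar (5 mm play); it goes down only with the bar home. Torque 0.16 N m, stays where left
- lever_tip (a point): centre of the lever's black ball knob, 22 mm in diameter, 100 mm from the pivot; the shank is a 10 mm steel rod. It can be pinched from above with the fingers closing along the shaker's x, the ball turning between them, and led round its arc
- lever_pivot (a point): pivot of the lever, on its hinge axis (the knob travels in the upright plane across the axis), 85 mm above the table; axes turn with the lever
- dial (a joint): speed dial on the front of the deck, upright axis; rad, grows clockwise seen from above; at 0 the white pointer points along the shaker's -y (to the right), at pi/2 towards the robot (-x). Range -0.2 to 3.4, torque 0.03 N m, stays where it is left
- dial_grip (a point): on the dial's axis, 88 mm above the table, at about mid-height of the grip bar: 44 mm long along the pointer, 12 mm wide, 24 mm high (74..98 mm above the table) on a 48 mm disc; local +x is the pointer's direction
- pointer (a point): tip of the pointer line, 30 mm from the dial's axis, moves with the dial
- setpoint (a joint): angle of the set-point tab on the same scale as dial: the dial is set when both read the same. The tab is a small steel tab (12 x 6 x 4 mm) lying on the deck 34 to 46 mm from the axis, just outside the dial's rim; it is only to be read
- mark (a point): point on the set-point tab's line, 30 mm from the dial's axis; the pointer tip is brought over here
- jar0: sample jar (there are 3 or 4; an absent one reads None): white plastic body 54 mm in diameter and 50 mm high, paper band, black screw lid 46 mm in diameter from 50 to 70 mm height; 125 to 235 g; origin at the centre of its underside, z up. Stands upright on the table to the robot's right at the start
- jar1: sample jar (there are 3 or 4; an absent one reads None): white plastic body 54 mm in diameter and 50 mm high, paper band, black screw lid 46 mm in diameter from 50 to 70 mm height; 125 to 235 g; origin at the centre of its underside, z up. Stands upright on the table to the robot's right at the start
- jar2: sample jar (there are 3 or 4; an absent one reads None): white plastic body 54 mm in diameter and 50 mm high, paper band, black screw lid 46 mm in diameter from 50 to 70 mm height; 125 to 235 g; origin at the centre of its underside, z up. Stands upright on the table to the robot's right at the start
- jar3: sample jar (there are 3 or 4; an absent one reads None): white plastic body 54 mm in diameter and 50 mm high, paper band, black screw lid 46 mm in diameter from 50 to 70 mm height; 125 to 235 g; origin at the centre of its underside, z up. Stands upright on the table to the robot's right at the start
- amber_bottle: amber glass bottle, 72 mm in diameter, 160 mm tall, a bystander
- beaker: glass beaker, 70 mm in diameter, 90 mm tall, a bystander
- reagent: large white reagent bottle, 72 mm in diameter, 150 mm tall, a bystander
- spatula: thin steel spatula, 160 mm long, lying among the jars, a bystander

How it is judged (in metres and radians):
On the way, in this order (a step that is already met when the one before it is completed fails the run):
1. the cam lever is flipped up, freeing the bar (value of joint lever above 1 rad), for 0.2 s.
2. the bar is slid all the way back (value of joint bar above 0.09 m), for 0.2 s.
3. every jar stands upright in a cell, one per cell (((horizontal distance between jar0 and cell0 below 0.012 m and z of jar0 in the frame of cell0 below 0.006 m) or (horizontal distance between jar0 and cell1 below 0.012 m and z of jar0 in the frame of cell1 below 0.006 m) or (horizontal distance between jar0 and cell2 below 0.012 m and z of jar0 in the frame of cell2 below 0.006 m) or (horizontal distance between jar0 and cell3 below 0.012 m and z of jar0 in the frame of cell3 below 0.006 m)) and angle between each of jar0, jar1, jar2, jar3's own z axis and vertical below 0.12 rad and linear speed of each of jar0, jar1, jar2, jar3 below 0.02 m/s and ((horizontal distance between jar1 and cell0 below 0.012 m and z of jar1 in the frame of cell0 below 0.006 m) or (horizontal distance between jar1 and cell1 below 0.012 m and z of jar1 in the frame of cell1 below 0.006 m) or (horizontal distance between jar1 and cell2 below 0.012 m and z of jar1 in the frame of cell2 below 0.006 m) or (horizontal distance between jar1 and cell3 below 0.012 m and z of jar1 in the frame of cell3 below 0.006 m)) and ((horizontal distance between jar2 and cell0 below 0.012 m and z of jar2 in the frame of cell0 below 0.006 m) or (horizontal distance between jar2 and cell1 below 0.012 m and z of jar2 in the frame of cell1 below 0.006 m) or (horizontal distance between jar2 and cell2 below 0.012 m and z of jar2 in the frame of cell2 below 0.006 m) or (horizontal distance between jar2 and cell3 below 0.012 m and z of jar2 in the frame of cell3 below 0.006 m)) and ((horizontal distance between jar3 and cell0 below 0.012 m and z of jar3 in the frame of cell0 below 0.006 m) or (horizontal distance between jar3 and cell1 below 0.012 m and z of jar3 in the frame of cell1 below 0.006 m) or (horizontal distance between jar3 and cell2 below 0.012 m and z of jar3 in the frame of cell2 below 0.006 m) or (horizontal distance between jar3 and cell3 below 0.012 m and z of jar3 in the frame of cell3 below 0.006 m))), for 0.2 s.
4. the bar is fully home over the jars (value of joint bar below 0.006 m), for 0.2 s.
5. the cam lever is flipped down, locking the bar (value of joint bar below 0.006 m and value of joint lever below 0.15 rad), for 0.2 s.
6. the dial's pointer stands at the set-point tab (horizontal distance between pointer and mark below 0.0055 m), for 0.2 s.
At the end, for the whole second after the job is handed in: Each jar present upright (7 deg), at rest, on the floor of its own cell (within 12 mm of its centre, under 6 mm above the floor); bar home within 6 mm; lever down within 0.15 rad; pointer tip within 5.5 mm (10 deg) of the set-point mark (all of step 3 and all of step 5 and horizontal distance between pointer and mark below 0.0055 m); the robot touches nothing.
It fails at once if a bystander is knocked over or shifted by more than 50 mm (the spatula 80 mm) (distance of any of amber_bottle, beaker, reagent from where it was at the start of the episode above 0.05 m or distance of spatula from where it was at the start of the episode above 0.08 m or angle between any of amber_bottle, beaker, reagent's own z axis and vertical above 0.5 rad).
Of jar0, jar1, jar2, jar3 only 3 to 4 are there at a start; the rules pass over those that are not, and their reading is None.
At some moment in a run one of jar0, jar1, jar2, jar3 may be knocked a few centimetres aside while the robot is not near it.
Once in a run the grip may slacken for a moment while it holds something.
It also fails if it takes over 210 s, if anything falls off the work surface, if the arm or the gripper's body presses on something with over 40 N, if the wrist force passes 120 N, or if a joint passes its speed limit or range.

### The arm

A 6-joint arm with a two-finger parallel gripper is mounted at the origin on the work surface. World frame = base frame: x ahead of the robot, y to its left, z up, the work surface at z = 0. Lengths are in mm, angles in rad, forces in N, time in s.
With the tool pointing down it reaches from about 275 to 1000 mm from the base axis. Payload 8.4 kg.
Tool frame: the origin (TCP) lies between the finger pads; the fingertips stand 17 mm ahead of it and the grasp point (between the pads) lies 2 mm behind it; z points along the fingers, y is the line along which they close (so a half turn about z gives the same grasp; the last joint's range is limited). The gripper opens to 85 mm and grips with 20 to 120 N. Pads are 22 mm wide; open, the fingers measure 114 mm over their backs; the gripper's body (76 mm by 85 mm) begins 54 mm behind the grasp point. The pads swing forward as they close: fully open they stand 13 mm farther back than shut.
Start: joints at [1.26, 0.353, 1.633, -0, 1.155, -0.002], TCP at [189.946, 595.44, 248.281] pointing down, gripper open.
Joint ranges: [-2.63, 2.63], [-0.92, 2.1], [0.06, 2.66], [-1.3, 4.44], [0, 2.69], [-3.02, 3.02]. Speed limits (rad/s): [2.22, 2.22, 2.79, 3.14, 3.14, 3.14].

### API

Orientations are given as [roll, pitch, yaw] about the fixed x, y, z axes, in that order (R = Rz(yaw) Ry(pitch) Rx(roll)).
In Python, from rig import sense, grab_frame, sign_off gives the robot as it stands. The module is installed in compiled form; this text tells all that it offers.
- The arm moves only by the tool send_rows, never from a script. Its argument "moves" is a list that holds one entry, the list of rows, each a list of 7 numbers: the shift along the world's x, y, z in m, then the turn, a rotation vector about the world's x, y, z in rad, then the opening, from -1 (shut) to 1 (fully open). In form: [[[dx, dy, dz, rx, ry, rz, jaw], ...]]. A call has 1 to 10 rows; each row shifts and turns the commanded pose from where the row before left it; what a row does not reach is not made up. A row lasts 1/10 s, in which the tool goes at most 50 mm and 8.59 degrees, less where a joint would pass 70% of its speed; a pose out of reach is approached as far as the arm can. A call with a gripper value outside its range is refused whole. The fingers move at their own pace and stop on an object; "grip_force" is the grip in N (left out, the last holds). Time passes only in rows, so rows that do not move let the fingers close. It gives the time, the measured TCP pose, the force, the opening and the grip force at its end, in the units of the state.
- sense(): the state, without advancing time (a new reading comes with each control period).
- grab_frame(name): name is "scene" or "top"; returns a dict with "img" (420x560x3 uint8, red, green, blue), "mtx" (3x3 intrinsics, pixels), "rvec" (rotation vector, rad) and "tvec" (3), from world to camera coordinates, as OpenCV has them. Camera axes: x right, y down, z forward; pixel columns grow to the right and rows downward; lengths in mm; the calibration is good to about 2 mm. A picture is of the moment at which its call begins. There is no depth.
- sign_off(): hands the job in; it is judged then, once.
The state is a dict: "clock": time; "qpos": joint angles; "qvel": joint speeds; "joint_efforts": joint torques, N m; "eef_pos": TCP position; "tcp_rot": TCP orientation; "contact_force": force on the tool from outside, world axes, zero at the start; "wrist_torque": the same for the moment, N m; "opening": opening from 0.0 (shut) to 1.0 (fully open); "grasp_force": force on a finger pad.
Only numpy, scipy, OpenCV 4.12 (cv2) and the standard library are available. Lean on these libraries where they do the work, as an engineer would, in place of code of your own. Each camera call takes 0.05 s, during which the arm holds its last target. There are 200 camera calls.

## Working session

There is one attempt and no reset: what is moved stays moved. The work goes in short steps, Python scripts to look and compute and a tool call to move; the robot and the scene stay as the last step left them, time stands still between calls to the robot, and variables do not carry over. Pictures are saved under pics/ and viewed, at most 14 in all, crops included, and the job is handed in when it is done.

Besides the shell and the picture viewer there is one more tool, called after ">>>" as name(argument=value, ...), one argument or row to a line, values as JSON. send_rows: Moves the arm, as the interface text tells. Its arguments: {"type":"object","properties":{"moves":{"type":"array"},"grip_force":{"type":"number"}},"required":["moves"]}

```bash
mkdir -p pics; ls
python3 - <<'E'
from rig import *
import cv2
print(sense())
for n in("scene","top"):
    f=grab_frame(n); cv2.imwrite(f"pics/{n}0.png",cv2.resize(f["img"][:,:,::-1],(784,588),interpolation=cv2.INTER_CUBIC)); cv2.imwrite(f"raw_{n}0.png",f["img"][:,:,::-1])
    print(n,f["mtx"].tolist(),f["rvec"],f["tvec"])
E
```

```text
pics
{'clock': 0.0, 'qpos': array([ 1.25957272e+00,  3.53626613e-01,  1.63414384e+00, -2.80060455e-06,
        1.15520039e+00, -2.39592391e-03]), 'qvel': array([-0.00028038, -0.00194931,  0.00044042, -0.00028407,  0.00055391,
       -0.00075634]), 'joint_efforts': array([ 5.06688502e-05, -6.05240464e+01, -3.42071164e+01,  4.23952099e-05,
        9.34259500e-03, -9.88076287e-07]), 'eef_pos': array([189.82206841, 594.99675907, 247.57096094]), 'tcp_rot': array([-3.14021446e+00, -7.41396522e-07,  2.83276610e+00]), 'contact_force': array([ 0.2451852 , -0.21224343,  0.01642106]), 'wrist_torque': array([0.02330993, 0.02724306, 0.04786701]), 'grasp_force': 0.0, 'opening': 0.997816420356571}
scene [[437.1315504199705, 0.0, 278.03177256663815], [0.0, 437.1315504199705, 207.66681695346324], [0.0, 0.0, 1.0]] [ 2.31919052  1.0320534  -0.35999842] [-246.91652543 -241.93796008 1547.09326412]
top [[432.1320063984568, 0.0, 283.4402806427247], [0.0, 432.1320063984568, 221.29793630041016], [0.0, 0.0, 1.0]] [ 2.17765596 -2.17792897  0.10625481] [ -95.49303543  452.1583915  1174.76812465]
```

View pics/scene0.png

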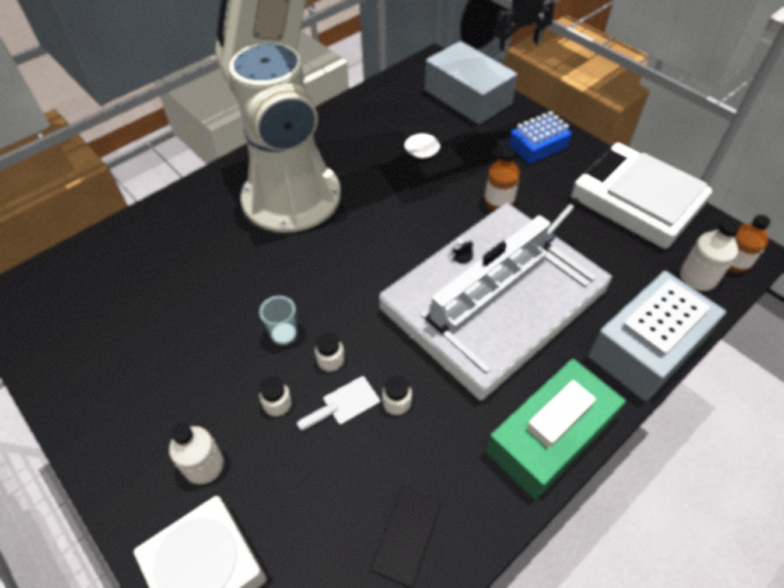

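View pics/top0.png

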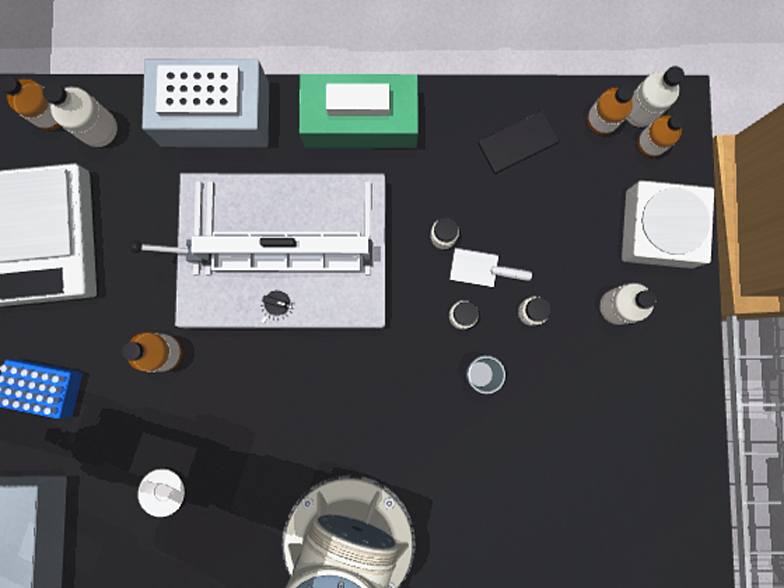

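The scene shows three jars at about (328,352), (275,397) and (397,396), with the shaker at centre. The top view shows the shaker squarely at (280,250), the lever knob at (137,246), the dial at (277,303) and the jars' lids at (445,231), (465,313) and (538,308). I'll take closer crops.

```bash
cat > h.py <<'E'
import numpy as np,cv2
from rig import *
def cam(f):
    R=cv2.Rodrigues(np.array(f["rvec"],float))[0]; return np.array(f["mtx"]),R,np.array(f["tvec"],float).ravel()
def ray(f,uv):
    K,R,t=cam(f); return -R.T@t, R.T@np.linalg.solve(K,[uv[0],uv[1],1.])
def onz(f,uv,z):
    c,d=ray(f,uv); return c+d*(z-c[2])/d[2]
def tri(fa,a,fb,b):
    P=[]
    for f in(fa,fb):
        K,R,t=cam(f); P.append(K@np.c_[R,t])
    X=cv2.triangulatePoints(P[0],P[1],np.array(a,float).reshape(2,1),np.array(b,float).reshape(2,1)); return (X[:3]/X[3]).ravel()
def proj(f,X):
    K,R,t=cam(f); return cv2.projectPoints(np.array(X,float).reshape(-1,3),R,t,K,None)[0].reshape(-1,2)
def crop(f,x0,y0,w,h,s,name):
    im=f["img"][y0:y0+h,x0:x0+w,::-1]; cv2.imwrite("pics/"+name,cv2.resize(im,None,fx=s,fy=s,interpolation=cv2.INTER_CUBIC))
E
python3 - <<'E'
from h import *
a=grab_frame("top");b=grab_frame("scene")
crop(a,90,118,190,120,4,"topc.png")
crop(b,265,135,180,145,4,"scenec.png")
E
```

```text
(no output)
```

View pics/topc.png

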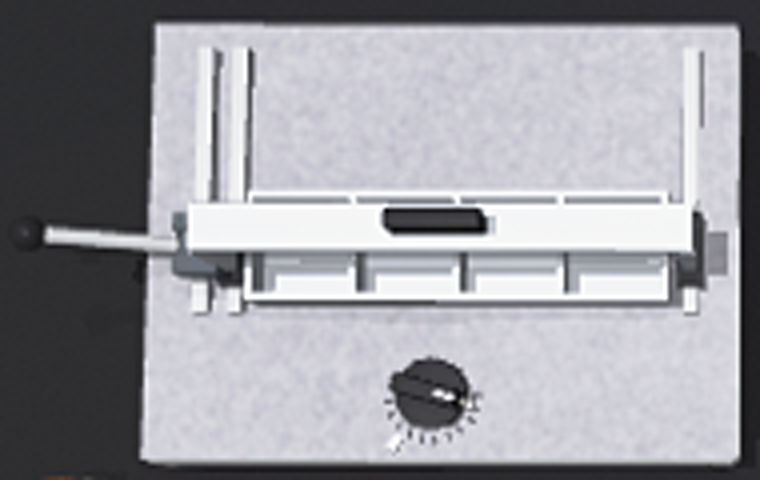

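View pics/scenec.png

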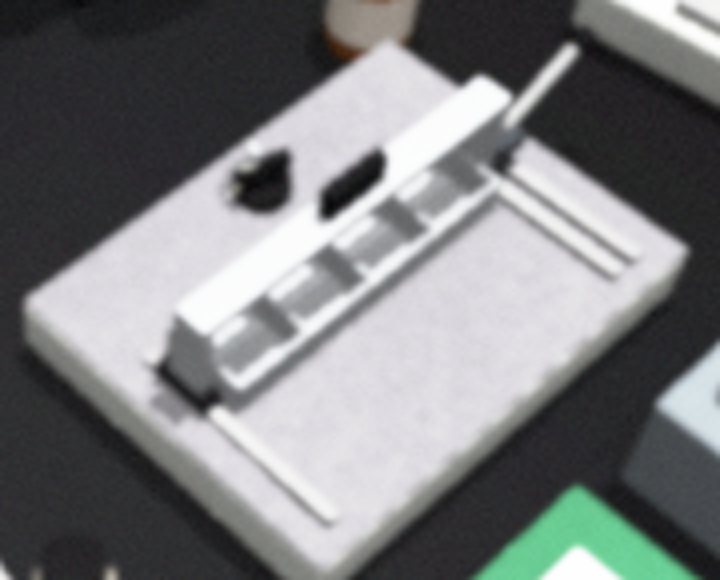

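The top crop shows deck corners (154,24), (740,25), (741,463) and (141,462), the knob at (27,233), the fin at (383–487, 208–233), the dial at (431,394) and the tab at (396,441). The scene crop shows deck corners (393,42), (688,248) and (25,305), the fin at (352,183), the lever and the dial at (262,182).

Run:
```python
from h import *
from scipy.optimize import least_squares
a=grab_frame("top");b=grab_frame("scene")
T=lambda u,v:((u+.5)/4-.5+90,(v+.5)/4-.5+118)
S=lambda u,v:((u+.5)/4-.5+265,(v+.5)/4-.5+135)
obsT={(150,215):T(154,24),(150,-185):T(740,25),(-150,-185):T(741,463),(-150,215):T(141,462)}
obsS={(-150,215):S(393,42),(150,215):S(688,248),(-150,-185):S(25,305)}
for k in obsS: print("tri",k,tri(a,obsT[k],b,obsS[k]).round(1))
def res(p):
    c,s=np.cos(p[2]),np.sin(p[2]);r=[]
    for f,o in((a,obsT),(b,obsS)):
        for k,uv in o.items():
            r+=list(proj(f,[p[0]+c*k[0]-s*k[1],p[1]+s*k[0]+c*k[1],62])[0]-uv)
    return r
s=least_squares(res,[600,50,0]);print(s.x,np.round(s.fun,1))
print("fin",tri(a,T(436,220),b,S(352,183)),onz(a,T(436,215),183))
print("knob",onz(a,T(27,233),127),"tab",onz(a,T(396,441),66),"dial",onz(a,T(431,394),76))
print("knob ray", [onz(a,T(27,233),z).round(1).tolist() for z in(80,140)])
j=a["img"][140:290,290:420,::-1]; k=b["img"][225:315,170:310,::-1]
j=cv2.resize(j,None,fx=3.8,fy=3.8,interpolation=cv2.INTER_CUBIC);k=cv2.resize(k,None,fx=5,fy=5,interpolation=cv2.INTER_CUBIC)
cv2.imwrite("pics/jt.png",j);cv2.imwrite("pics/js.png",k)
```

```text
tri (-150, 215) [418.6 330.4  55.8]
tri (150, 215) [714.6 326.6  63.6]
tri (-150, -185) [417.4 -71.   57. ]
[5.66910420e+02 1.12765872e+02 5.82852445e-04] [-0.2 -0.6  0.3 -0.7 -0.  -0.4 -0.5 -0.  -1.4 -1.1  0.8  0.5 -1.  -0.8]
fin [557.19337045 111.80573659 172.02726   ] [558.25571556 110.08188206 183.        ]
knob [558.12797581 379.82259106 127.        ] tab [430.45205177 156.46469863  66.        ] dial [460.78127097 131.88372584  76.        ]
knob ray [[567.4, 400.1, 80.0], [555.6, 374.2, 140.0]]
```

View pics/jt.png

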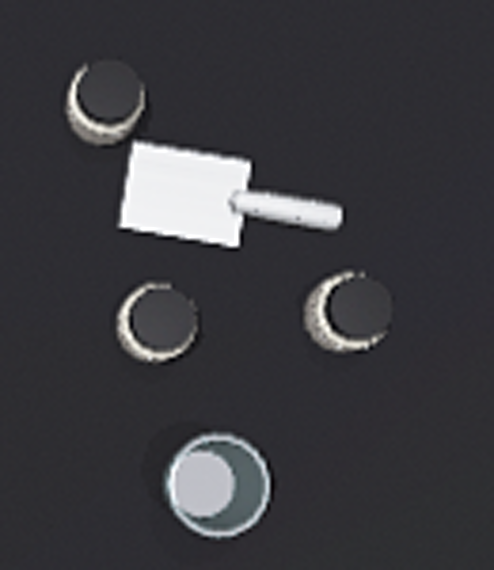

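View pics/js.png

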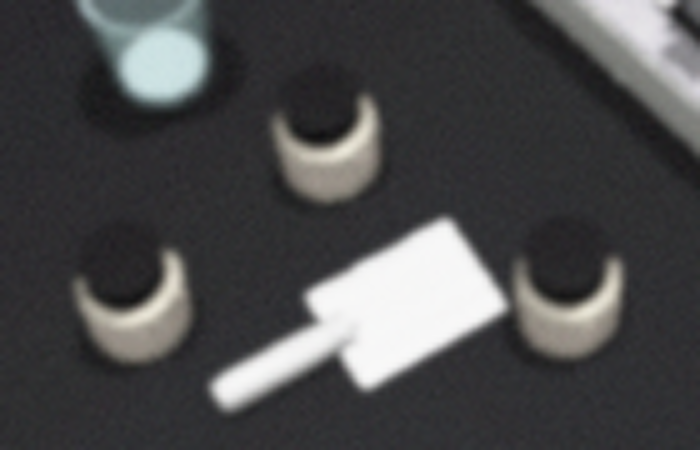

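Jar lids in the top crop lie at (110,90), (163,319) and (358,307). In the scene crop they lie at about (567,255), (322,105) and (122,265). The spatula lies between them and the beaker is at (218,485).

Run:
```python
from h import *
a=grab_frame("top");b=grab_frame("scene")
T=lambda u,v:((u+.5)/4-.5+90,(v+.5)/4-.5+118)
S=lambda u,v:((u+.5)/4-.5+265,(v+.5)/4-.5+135)
J=lambda u,v:((u+.5)/3.8-.5+290,(v+.5)/3.8-.5+140)
Q=lambda u,v:((u+.5)/5-.5+170,(v+.5)/5-.5+225)
for n,p,q in(("A",(110,90),(567,255)),("B",(163,319),(322,105)),("C",(358,307),(122,265))):
    X=onz(a,J(*p),70); print(n,X.round(1),"tri",tri(a,J(*p),b,Q(*q)).round(1))
    # silhouettes: base circle projected to scene crop check
    u=proj(b,[[X[0],X[1],70],[X[0],X[1],0]]); print("  scene crop px", ((u-[170,225]+.5)*5-.5).round(0).tolist())
for p in((245,302),(670,302),(250,190),(668,190)): print("row corner z94",onz(a,T(*p),94).round(1))
for p in((188,203),(692,203),(692,252),(189,250)): print("bar corner z155",onz(a,T(*p),155).round(1))
for p in((383,208),(487,208)): print("fin top",onz(a,T(*p),183).round(1))
print("spat",onz(a,J(340,215),5),onz(a,J(122,225),5),onz(a,J(132,142),5),onz(a,J(250,158),5),"beaker",onz(a,J(218,485),90))
print("dial tri",tri(a,T(431,390),b,S(262,182)))
for p in((392,383),(470,402),(450,397)):print("dial bar",onz(a,T(*p),98),onz(a,T(*p),74))
# fine crop of the dial
f=a["img"][200:238,180:220,::-1];cv2.imwrite("pics/dial.png",cv2.resize(f,None,fx=14,fy=14,interpolation=cv2.INTER_CUBIC))
print("amber",onz(a,(134/1.4,351/1.4),160))
```

```text
A [ 604.1 -189.7   70. ] tri [ 604.5 -189.9   68.4]
  scene crop px [[567.0, 253.0], [568.0, 313.0]]
B [ 441.6 -225.5   70. ] tri [ 442.4 -226.2   62.6]
  scene crop px [[321.0, 96.0], [332.0, 161.0]]
C [ 450. -362.   70.] tri [ 450.1 -364.7   63. ]
  scene crop px [[126.0, 256.0], [147.0, 316.0]]
row corner z94 [519.2 250.6  94. ]
row corner z94 [519.3 -26.4  94. ]
row corner z94 [593.4 249.3  94. ]
row corner z94 [593.7 -24.7  94. ]
bar corner z155 [571.5 269.  155. ]
bar corner z155 [571.8 -43.1 155. ]
bar corner z155 [541.  -43.2 155. ]
bar corner z155 [542.  267.5 155. ]
fin top [562.5 142.1 183. ]
fin top [562.6  79.4 183. ]
spat [ 524.76085773 -365.74182252    5.        ] [ 517.18410557 -203.63585528    5.        ] [ 579.60316219 -211.622992      5.        ] [ 567.59363407 -299.47826367    5.        ] beaker [ 326.60469103 -259.28213409   90.        ]
dial tri [463.18843307 131.62909452  75.5720497 ]
dial bar [465.65596414 152.95843015  98.        ] [468.29182085 158.14940535  74.        ]
dial bar [453.31195876 102.34574186  98.        ] [455.68178628 106.44594856  74.        ]
dial bar [456.55874874 115.31784445  98.        ] [458.99854875 119.69761664  74.        ]
amber [367.82085624 360.04507571 160.        ]
```

View pics/dial.png

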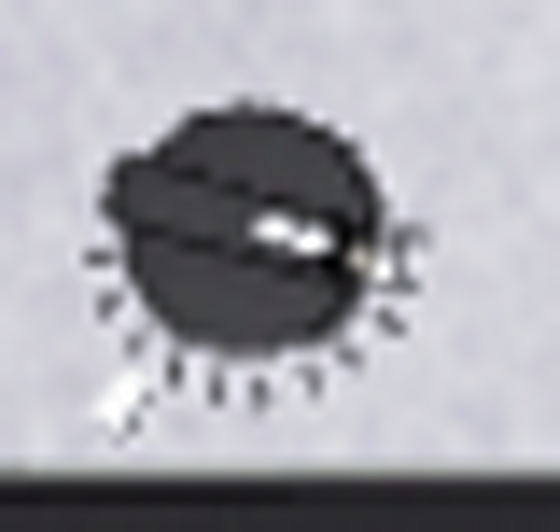

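The dial close-up shows the disc centred near (255,230), the pointer to the right and slightly down (end near (350,250)), and the tab at (120,405), so the set-point is about 2.25 rad. Everything is consistent: row/bar centre (556.5,112.4), yaw about 0. I'll move to the lever knob.

>>> send_rows(
  moves=[
    [[0.0368,-0.0215,-0.002,0,0,-0.1262,1],[0.0368,-0.0215,-0.002,0,0,-0.1262,1],[0.0368,-0.0215,-0.002,0,0,-0.1262,1],[0.0368,-0.0215,-0.002,0,0,-0.1262,1],[0.0368,-0.0215,-0.002,0,0,-0.1262,1],[0.0368,-0.0215,-0.002,0,0,-0.1262,1],[0.0368,-0.0215,-0.002,0,0,-0.1262,1],[0.0368,-0.0215,-0.002,0,0,-0.1262,1],[0.0368,-0.0215,-0.002,0,0,-0.1262,1],[0.0368,-0.0215,-0.002,0,0,-0.1262,1]],
  ],
  grip_force=25,
)

```text
clock: 1.4
eef_pos: [559.4, 379.4, 228.3]
tcp_rot: [3.141, -0.0, 1.566]
contact_force: [-0.2, 0.3, -0.1]
opening: 0.999
grasp_force: 0.0
```

>>> send_rows(
  moves=[
    [[0,0,0,0,0,0,1],[0,0,0,0,0,0,1]],
  ],
)

```text
clock: 1.6
eef_pos: [558.4, 379.7, 227.9]
tcp_rot: [-3.141, 0.0, 1.57]
contact_force: [0.4, 0.0, -0.1]
opening: 1.001
grasp_force: 0.0
```

>>> send_rows(
  moves=[
    [[-0.001,0,-0.03,0,0,0,1],[0,0,-0.03,0,0,0,1],[0,0,-0.025,0,0,0,1],[0,0,-0.017,0,0,0,1],[0,0,0,0,0,0,1]],
  ],
)

```text
clock: 2.1
eef_pos: [554.7, 380.4, 123.9]
tcp_rot: [-3.138, 0.002, 1.573]
contact_force: [0.6, 0.3, 0.2]
opening: 0.998
grasp_force: 0.0
```

>>> send_rows(
  moves=[
    [[0,0,0,0,0,0,-1],[0,0,0,0,0,0,-1],[0,0,0,0,0,0,-1],[0,0,0,0,0,0,-1],[0,0,0,0,0,0,-1],[0,0,0,0,0,0,-1],[0,0,0,0,0,0,-1],[0,0,0,0,0,0,-1]],
  ],
  grip_force=25,
)

```text
clock: 2.9
eef_pos: [557.5, 380.9, 126.7]
tcp_rot: [3.14, -0.001, 1.571]
contact_force: [3.5, 2.3, 2.2]
opening: 0.235
grasp_force: 24.4
```

>>> send_rows(
  moves=[
    [[0,-0.0056,0.0103,0,0,0,-1],[0,-0.0067,0.0096,0,0,0,-1],[0,-0.0078,0.0087,0,0,0,-1],[0,-0.0087,0.0078,0,0,0,-1],[0,-0.0096,0.0067,0,0,0,-1],[0,-0.0103,0.0055,0,0,0,-1],[0,-0.0109,0.0043,0,0,0,-1],[0,-0.0113,0.003,0,0,0,-1],[0,-0.0116,0.0016,0,0,0,-1],[0,-0.0117,0.0003,0,0,0,-1]],
  ],
)

```text
clock: 3.9
eef_pos: [557.3, 285.8, 184.8]
tcp_rot: [3.14, -0.001, 1.571]
contact_force: [3.4, 3.5, 3.2]
opening: 0.235
grasp_force: 24.9
```

>>> send_rows(
  moves=[
    [[0,0,0,0,0,0,-1],[0,0,0,0,0,0,-1],[0,0,0,0,0,0,-1]],
  ],
)

```text
clock: 4.2
eef_pos: [557.4, 286.0, 184.6]
tcp_rot: [3.141, 0.0, 1.571]
contact_force: [2.6, -0.4, 7.0]
opening: 0.236
grasp_force: 25.1
```

Run:
```python
from h import *
a=grab_frame("top");crop(a,70,110,210,150,3.7,"t2.png")
```

```text
(no output)
```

View pics/t2.png

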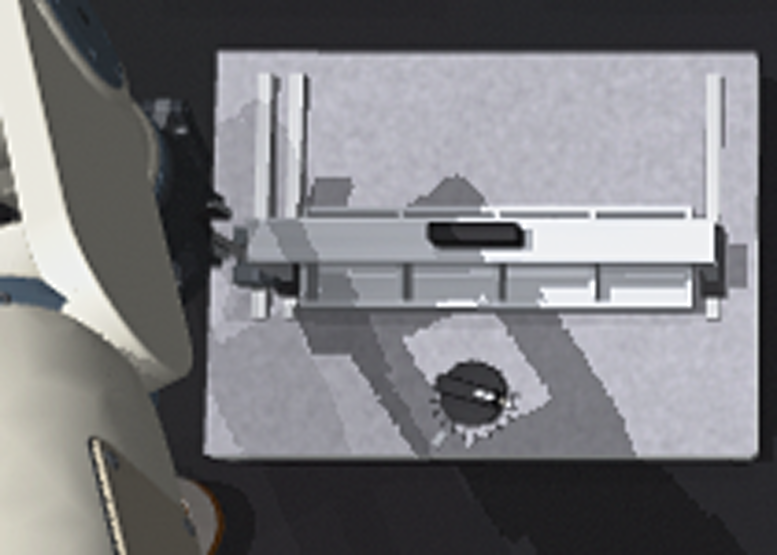

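The picture shows the arm over the lever with the bar and fin still at home (fin at (475,235)). The gripper stands at the top of the lever arc. I'll release and go to the fin.

>>> send_rows(
  moves=[
    [[0,0,0,0,0,0,1],[0,0,0,0,0,0,1],[0,0,0,0,0,0,1],[0,0,0,0,0,0,1],[0,0,0.03,0,0,0,1],[0,0,0.03,0,0,0,1],[0,-0.04,0,0,0,0,1],[0,-0.045,0,0,0,0,1],[0,-0.045,0,0,0,0,1],[0,-0.042,0,0,0,0,1]],
  ],
)

```text
clock: 5.25
eef_pos: [556.4, 112.6, 244.0]
tcp_rot: [-3.141, 0.0, 1.571]
contact_force: [0.8, -0.0, -0.4]
opening: 0.998
grasp_force: 0.0
```

Run:
```python
from h import *
s=sense();print(s["eef_pos"])
a=grab_frame("top");crop(a,70,110,210,150,3.7,"t3.png")
```

```text
[556.38158604 112.60224662 244.03379156]
```

View pics/t3.png

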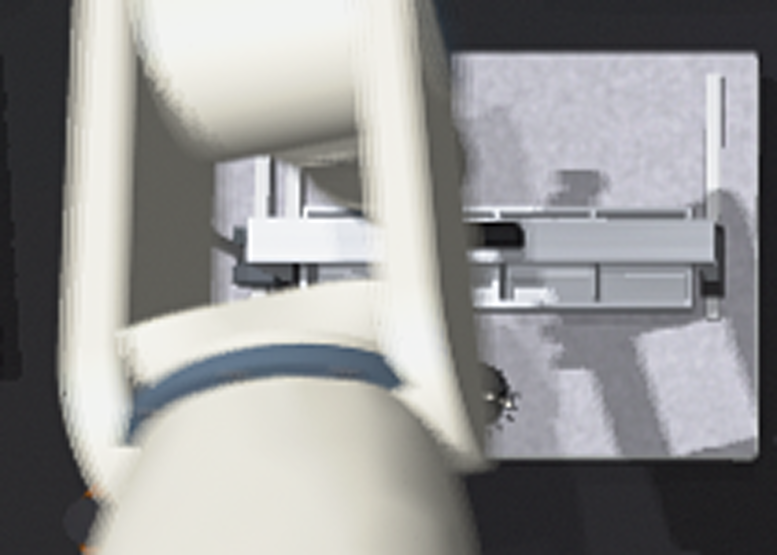

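The lever's stub now shows at (220,240), short and so upright, and the fin is at (500,235). I'll grip the fin and slide the bar back.

>>> send_rows(
  moves=[
    [[0,0,-0.03,0,0,0,1],[0,0,-0.025,0,0,0,1],[0,0,-0.011,0,0,0,1],[0,0,0,0,0,0,-1],[0,0,0,0,0,0,-1],[0,0,0,0,0,0,-1],[0,0,0,0,0,0,-1],[0,0,0,0,0,0,-1],[0,0,0,0,0,0,-1],[0,0,0,0,0,0,-1]],
  ],
  grip_force=30,
)

```text
clock: 6.3
eef_pos: [557.4, 114.4, 179.0]
tcp_rot: [3.14, -0.0, 1.571]
contact_force: [-1.0, 0.7, 5.2]
opening: 0.154
grasp_force: 31.5
```

>>> send_rows(
  moves=[
    [[0.01,0,0,0,0,0,-1],[0.012,0,0,0,0,0,-1],[0.012,0,0,0,0,0,-1],[0.012,0,0,0,0,0,-1],[0.012,0,0,0,0,0,-1],[0.012,0,0,0,0,0,-1],[0.012,0,0,0,0,0,-1],[0.01,0,0,0,0,0,-1],[0.007,0,0,0,0,0,-1],[0,0,0,0,0,0,-1]],
  ],
)

```text
clock: 7.3
eef_pos: [657.3, 114.3, 179.0]
tcp_rot: [3.14, -0.0, 1.571]
contact_force: [1.6, 0.4, 5.6]
opening: 0.155
grasp_force: 31.3
```

>>> send_rows(
  moves=[
    [[0,0,0,0,0,0,-1],[0,0,0,0,0,0,-1]],
  ],
)

```text
clock: 7.5
eef_pos: [657.0, 114.3, 179.0]
tcp_rot: [3.139, -0.0, 1.571]
contact_force: [1.8, 0.5, 5.7]
opening: 0.155
grasp_force: 31.4
```

>>> send_rows(
  moves=[
    [[0,0,0,0,0,0,1],[0,0,0,0,0,0,1],[0,0,0,0,0,0,1],[0,0,0,0,0,0,1],[0,0,0.03,0,0,0,1],[0,0,0.03,0,0,0,1],[-0.013,-0.045,0,0,0,0,1],[-0.013,-0.045,0,0,0,0,1],[-0.013,-0.045,0,0,0,0,1],[-0.014,-0.045,0,0,0,0,1]],
  ],
)

```text
clock: 8.5
eef_pos: [602.2, -67.2, 238.1]
tcp_rot: [3.141, 0.0, 1.571]
contact_force: [-0.1, 0.1, -0.9]
opening: 1.002
grasp_force: 0.0
```

Run:
```python
from h import *
s=sense();print(s["eef_pos"])
a=grab_frame("top");cv2.imwrite("pics/t4.png",cv2.resize(a["img"][110:300,80:420,::-1],None,fx=2.3,fy=2.3,interpolation=cv2.INTER_CUBIC))
```

```text
[602.19086701 -67.15631353 238.10885156]
```

View pics/t4.png

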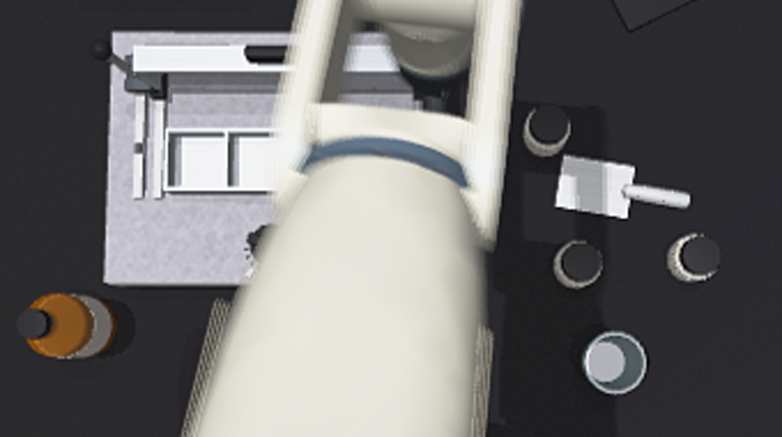

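The bar stands at the back with the lever up (knob at (100,50)), and the jars are at about (549,128), (580,263) and (696,257). I'll check their shifts against the first image by template matching.

```bash
cat > jt.py <<'E'
from h import *
a=grab_frame("top");o=cv2.imread("raw_top0.png")[:,:,::-1]
for n,(u,v),p in(("A",(318.9,163.7),(604.1,-189.7)),("B",(332.9,223.9),(441.6,-225.5)),("C",(384.2,220.8),(450,-362))):
    u0,v0=int(u)-14,int(v)-14
    r=cv2.matchTemplate(np.ascontiguousarray(a["img"][v0-20:v0+50,u0-20:u0+50]),np.ascontiguousarray(o[v0:v0+30,u0:u0+30]),cv2.TM_CCOEFF_NORMED)
    _,m,_,l=cv2.minMaxLoc(r);d=np.array(l)-20
    X=onz(a,(u+d[0],v+d[1]),70); print(n,round(m,3),"shift px",d,"lid at",X.round(1))
E
python3 jt.py
```

```text
A 0.598 shift px [0 0] lid at [ 603.1 -190.6   70. ]
B 0.964 shift px [0 0] lid at [ 440.8 -226.5   70. ]
C 1.0 shift px [0 0] lid at [ 449. -363.   70.]
```

>>> send_rows(
  moves=[
    [[0,-0.042,0,0,0,0,1],[0,-0.042,0,0,0,0,1],[0,-0.04,0,0,0,0,1],[0,0,-0.04,0,0,0,1],[0,0,-0.04,0,0,0,1],[0,0,-0.04,0,0,0,1],[0,0,-0.04,0,0,0,1],[0,0,-0.02,0,0,0,1],[0,0,-0.009,0,0,0,1],[0,0,0,0,0,0,1]],
  ],
)

```text
clock: 9.6
eef_pos: [602.5, -189.2, 48.0]
tcp_rot: [-3.14, -0.001, 1.571]
contact_force: [0.4, 0.2, -0.6]
opening: 0.998
grasp_force: 0.0
```

>>> send_rows(
  moves=[
    [[0,0,0,0,0,0,-1],[0,0,0,0,0,0,-1],[0,0,0,0,0,0,-1],[0,0,0,0,0,0,-1],[0,0,0,0,0,0,-1],[0,0,0,0,0,0,-1],[0,0,0,0,0,0,-1]],
  ],
  grip_force=50,
)

```text
clock: 10.3
eef_pos: [604.2, -190.0, 51.2]
tcp_rot: [3.139, 0.001, 1.571]
contact_force: [-1.8, 1.7, 6.0]
opening: 0.608
grasp_force: 51.1
```

>>> send_rows(
  moves=[
    [[0,0,0.01,0,0,0,-1],[0,0,0.03,0,0,0,-1],[0,0,0.04,0,0,0,-1],[0,0,0.04,0,0,0,-1],[0,0,0.035,0,0,0,-1],[-0.0075,0.04,0,0,0,0,-1],[-0.01,0.04,0,0,0,0,-1],[-0.01,0.04,0,0,0,0,-1],[-0.01,0.04,0,0,0,0,-1],[-0.01,0.04,0,0,0,0,-1]],
  ],
)

```text
clock: 11.3
eef_pos: [554.9, 11.6, 205.3]
tcp_rot: [3.14, -0.0, 1.57]
contact_force: [1.0, 0.4, -2.0]
opening: 0.605
grasp_force: 52.9
```

>>> send_rows(
  moves=[
    [[0,0.04,0,0,0,0,-1],[0,0.04,0,0,0,0,-1],[0,0.036,0,0,0,0,-1],[0,0.02,0,0,0,0,-1],[0,0,0,0,0,0,-1],[0,0,0,0,0,0,-1]],
  ],
)

```text
clock: 11.9
eef_pos: [555.3, 146.3, 204.7]
tcp_rot: [3.141, 0.0, 1.572]
contact_force: [0.2, -0.6, -1.3]
opening: 0.607
grasp_force: 52.9
```

>>> send_rows(
  moves=[
    [[0.001,0,-0.03,0,0,0,-1],[0,0,-0.03,0,0,0,-1],[0,0,-0.015,0,0,0,-1],[0,0,-0.007,0,0,0,-1],[0,0,-0.004,0,0,0,-1],[0,0,-0.002,0,0,0,-1],[0,0,0,0,0,0,-1],[0,0,0,0,0,0,-1]],
  ],
)

```text
clock: 12.7
eef_pos: [557.0, 146.4, 116.9]
tcp_rot: [3.14, -0.0, 1.571]
contact_force: [-0.4, -0.2, -1.7]
opening: 0.606
grasp_force: 52.8
```

>>> send_rows(
  moves=[
    [[0,0,-0.002,0,0,0,-1],[0,0,0,0,0,0,-1],[0,0,0,0,0,0,1],[0,0,0,0,0,0,1],[0,0,0,0,0,0,1],[0,0,0.02,0,0,0,1],[0,0,0.04,0,0,0,1],[0,0,0.04,0,0,0,1],[-0.02,-0.045,0,0,0,0,1],[-0.02,-0.045,0,0,0,0,1]],
  ],
)

```text
clock: 13.7
eef_pos: [517.0, 56.1, 215.5]
tcp_rot: [3.138, -0.0, 1.573]
contact_force: [-0.6, -0.9, -0.6]
opening: 0.997
grasp_force: 0.0
```

>>> send_rows(
  moves=[
    [[-0.02,-0.045,0,0,0,0,1],[-0.02,-0.045,0,0,0,0,1],[-0.02,-0.045,0,0,0,0,1],[-0.01,-0.045,0,0,0,0,1],[-0.005,-0.045,0,0,0,0,1],[0,-0.042,0,0,0,0,1]],
  ],
)

```text
clock: 14.3
eef_pos: [440.4, -212.6, 214.3]
tcp_rot: [3.141, 0.0, 1.57]
contact_force: [0.4, 0.7, 0.4]
opening: 0.999
grasp_force: 0.0
```

```bash
python3 jt.py;  python3 - <<'E'
from h import *
s=sense();print(s["eef_pos"])
a=grab_frame("top");cv2.imwrite("pics/t5.png",cv2.resize(a["img"][110:300,80:420,::-1],None,fx=2.3,fy=2.3,interpolation=cv2.INTER_CUBIC))
E
```

```text
A 0.379 shift px [ 20 -11] lid at [ 633.3 -244.7   70. ]
B 0.268 shift px [-18   1] lid at [ 438.1 -178.7   70. ]
C 0.355 shift px [ 20 -20] lid at [ 502.7 -417.6   70. ]
[ 441.50294944 -217.7337553   214.67835291]
```

View pics/t5.png

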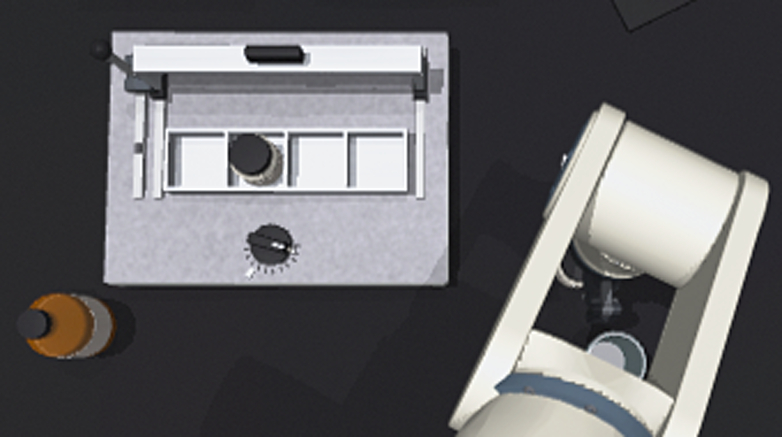

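Jar A stands in cell 1 (lid at (250,155)). The arm hides the other jars from above, so I'll check those in the scene camera.

```bash
cat > js.py <<'E'
from h import *
b=grab_frame("scene");o=cv2.imread("raw_scene0.png")[:,:,::-1]
print(sense()["eef_pos"].round(1))
for n,p in(("B",(441.6,-225.5)),("C",(450,-362))):
    u,v=proj(b,[p[0],p[1],30])[0];u0,v0=int(u)-15,int(v)-15
    r=cv2.matchTemplate(np.ascontiguousarray(b["img"][v0-20:v0+50,u0-20:u0+50]),np.ascontiguousarray(o[v0:v0+30,u0:u0+30]),cv2.TM_CCOEFF_NORMED)
    _,m,_,l=cv2.minMaxLoc(r);d=np.array(l)-20
    print(n,round(m,3),"shift px",d,"now",onz(b,(u+d[0],v+d[1]),30).round(1))
E
python3 js.py
```

```text
[ 441.3 -212.9  214.1]
B 0.993 shift px [0 0] now [ 441.6 -225.5   30. ]
C 0.963 shift px [0 0] now [ 450. -362.   30.]
```

>>> send_rows(
  moves=[
    [[0,-0.0135,-0.01,0,0,0,1],[0,0,-0.04,0,0,0,1],[0,0,-0.04,0,0,0,1],[0,0,-0.04,0,0,0,1],[0,0,-0.025,0,0,0,1],[0,0,-0.009,0,0,0,1],[0,0,0,0,0,0,1]],
  ],
)

```text
clock: 15.15
eef_pos: [440.8, -223.4, 48.9]
tcp_rot: [-3.139, -0.001, 1.572]
contact_force: [-0.0, 0.3, 0.6]
opening: 1.001
grasp_force: 0.0
```

>>> send_rows(
  moves=[
    [[0,0,0,0,0,0,-1],[0,0,0,0,0,0,-1],[0,0,0,0,0,0,-1],[0,0,0,0,0,0,-1],[0,0,0,0,0,0,-1],[0,0,0,0,0,0,-1],[0,0,0,0,0,0,-1]],
  ],
  grip_force=50,
)

```text
clock: 15.85
eef_pos: [442.5, -224.7, 51.9]
tcp_rot: [3.139, 0.001, 1.571]
contact_force: [-0.7, 1.8, 9.9]
opening: 0.607
grasp_force: 50.3
```

>>> send_rows(
  moves=[
    [[0,0,0.01,0,0,0,-1],[0,0,0.03,0,0,0,-1],[0,0,0.04,0,0,0,-1],[0,0,0.04,0,0,0,-1],[0,0,0.035,0,0,0,-1],[0.02,0.03,0,0,0,0,-1],[0.02,0.04,0,0,0,0,-1],[0.02,0.04,0,0,0,0,-1],[0.02,0.04,0,0,0,0,-1],[0.02,0.04,0,0,0,0,-1]],
  ],
)

```text
clock: 16.85
eef_pos: [541.9, -32.6, 206.5]
tcp_rot: [3.14, 0.0, 1.571]
contact_force: [0.4, -0.8, -2.0]
opening: 0.602
grasp_force: 53.1
```

>>> send_rows(
  moves=[
    [[0.014,0.04,0,0,0,0,-1],[0,0.04,0,0,0,0,-1],[0,0.024,0,0,0,0,-1],[0,0.01,0,0,0,0,-1],[0,0,0,0,0,0,-1],[0,0,0,0,0,0,-1]],
  ],
)

```text
clock: 17.45
eef_pos: [555.3, 79.0, 205.5]
tcp_rot: [3.141, 0.0, 1.571]
contact_force: [0.3, -0.8, -1.3]
opening: 0.603
grasp_force: 53.0
```

>>> send_rows(
  moves=[
    [[0.001,0,-0.03,0,0,0,-1],[0,0,-0.03,0,0,0,-1],[0,0,-0.015,0,0,0,-1],[0,0,-0.007,0,0,0,-1],[0,0,-0.004,0,0,0,-1],[0,0,-0.002,0,0,0,-1],[0,0,0,0,0,0,-1],[0,0,0,0,0,0,-1]],
  ],
)

```text
clock: 18.25
eef_pos: [556.9, 79.7, 117.8]
tcp_rot: [3.14, -0.0, 1.571]
contact_force: [-0.2, 0.8, -1.9]
opening: 0.606
grasp_force: 53.0
```

>>> send_rows(
  moves=[
    [[0,-0.001,-0.002,0,0,0,-1],[0,0,0,0,0,0,-1],[0,0,0,0,0,0,1],[0,0,0,0,0,0,1],[0,0,0,0,0,0,1],[0,0,0.02,0,0,0,1],[0,0,0.04,0,0,0,1],[0,0,0.04,0,0,0,1],[-0.01,-0.045,0,0,0,0,1],[-0.01,-0.045,0,0,0,0,1]],
  ],
)

```text
clock: 19.25
eef_pos: [537.2, -11.5, 216.7]
tcp_rot: [3.138, 0.0, 1.574]
contact_force: [0.7, -0.3, -1.2]
opening: 1.0
grasp_force: 0.0
```

>>> send_rows(
  moves=[
    [[-0.01,-0.045,0,0,0,0,1],[-0.01,-0.045,0,0,0,0,1],[-0.01,-0.045,0,0,0,0,1],[-0.01,-0.045,0,0,0,0,1],[-0.015,-0.045,0,0,0,0,1],[-0.015,-0.045,0,0,0,0,1],[-0.015,-0.04,0,0,0,0,1],[0,-0.03,0,0,0,0,1],[0,0,0,0,0,0,1]],
  ],
)

```text
clock: 20.15
eef_pos: [451.0, -354.8, 215.2]
tcp_rot: [3.141, 0.002, 1.568]
contact_force: [1.3, 0.3, -0.7]
opening: 1.0
grasp_force: 0.0
```

```bash
python3 js.py
```

```text
[ 451.  -352.7  214.9]
B 0.566 shift px [-1  4] now [ 450.  -235.7   30. ]
C 0.992 shift px [0 0] now [ 450. -362.   30.]
```

>>> send_rows(
  moves=[
    [[0,-0.01,-0.01,0,0,0,1],[0,0,-0.04,0,0,0,1],[0,0,-0.04,0,0,0,1],[0,0,-0.04,0,0,0,1],[0,0,-0.025,0,0,0,1],[0,0,-0.01,0,0,0,1],[0,0,0,0,0,0,1]],
  ],
)

```text
clock: 20.9
eef_pos: [450.9, -360.0, 48.6]
tcp_rot: [-3.139, -0.002, 1.572]
contact_force: [0.1, 0.3, 1.0]
opening: 1.006
grasp_force: 0.0
```

>>> send_rows(
  moves=[
    [[0,0,0,0,0,0,-1],[0,0,0,0,0,0,-1],[0,0,0,0,0,0,-1],[0,0,0,0,0,0,-1],[0,0,0,0,0,0,-1],[0,0,0,0,0,0,-1],[0,0,0,0,0,0,-1]],
  ],
  grip_force=50,
)

```text
clock: 21.6
eef_pos: [452.3, -361.8, 52.1]
tcp_rot: [3.139, 0.002, 1.571]
contact_force: [-1.8, 3.0, 8.1]
opening: 0.607
grasp_force: 50.5
```

>>> send_rows(
  moves=[
    [[0,0,0.01,0,0,0,-1],[0,0,0.03,0,0,0,-1],[0,0,0.04,0,0,0,-1],[0,0,0.04,0,0,0,-1],[0,0,0.035,0,0,0,-1],[0.013,0.04,0,0,0,0,-1],[0.018,0.04,0,0,0,0,-1],[0.018,0.04,0,0,0,0,-1],[0.018,0.04,0,0,0,0,-1],[0.018,0.04,0,0,0,0,-1]],
  ],
)

```text
clock: 22.6
eef_pos: [537.0, -159.7, 206.5]
tcp_rot: [3.14, 0.0, 1.57]
contact_force: [1.2, -0.7, -1.7]
opening: 0.604
grasp_force: 52.8
```

>>> send_rows(
  moves=[
    [[0.019,0.04,0,0,0,0,-1],[0,0.04,0,0,0,0,-1],[0,0.04,0,0,0,0,-1],[0,0.035,0,0,0,0,-1],[0,0.018,0,0,0,0,-1],[0,0,0,0,0,0,-1],[0,0,0,0,0,0,-1]],
  ],
)

```text
clock: 23.3
eef_pos: [555.5, 11.8, 206.0]
tcp_rot: [3.141, 0.0, 1.572]
contact_force: [-0.4, -0.8, -1.3]
opening: 0.605
grasp_force: 52.8
```

>>> send_rows(
  moves=[
    [[0.001,-0.001,-0.03,0,0,0,-1],[0,0,-0.03,0,0,0,-1],[0,0,-0.015,0,0,0,-1],[0,0,-0.007,0,0,0,-1],[0,0,-0.004,0,0,0,-1],[0,0,-0.003,0,0,0,-1],[0,0,0,0,0,0,-1],[0,0,0,0,0,0,-1]],
  ],
)

```text
clock: 24.1
eef_pos: [556.9, 10.7, 116.8]
tcp_rot: [3.14, -0.0, 1.571]
contact_force: [0.3, 0.5, -1.5]
opening: 0.605
grasp_force: 52.8
```

>>> send_rows(
  moves=[
    [[0,0,-0.0015,0,0,0,-1],[0,0,0,0,0,0,-1],[0,0,0,0,0,0,1],[0,0,0,0,0,0,1],[0,0,0,0,0,0,1],[0,0,0.02,0,0,0,1],[0,0,0.045,0,0,0,1],[0,0,0.045,0,0,0,1],[0,-0.045,0.02,0,0,0,1],[0,-0.045,0,0,0,0,1]],
  ],
)

```text
clock: 25.1
eef_pos: [558.6, -79.7, 248.6]
tcp_rot: [3.135, 0.001, 1.574]
contact_force: [1.1, -0.9, -0.8]
opening: 1.002
grasp_force: 0.0
```

>>> send_rows(
  moves=[
    [[0,-0.045,0,0,0,0,1],[0,-0.045,0,0,0,0,1],[0,-0.045,0,0,0,0,1],[0,-0.045,0,0,0,0,1],[0,-0.02,0,0,0,0,1]],
  ],
)

```text
clock: 25.6
eef_pos: [556.1, -282.7, 244.5]
tcp_rot: [3.141, 0.001, 1.569]
contact_force: [-0.1, 0.2, 0.5]
opening: 1.002
grasp_force: 0.0
```

Run:
```python
from h import *
s=sense();print(s["eef_pos"])
a=grab_frame("top");cv2.imwrite("raw_top6.png",a["img"][:,:,::-1]);crop(a,90,118,190,130,4,"t6.png")
```

```text
[ 556.11524092 -282.73637243  244.48027495]
```

View pics/t6.png

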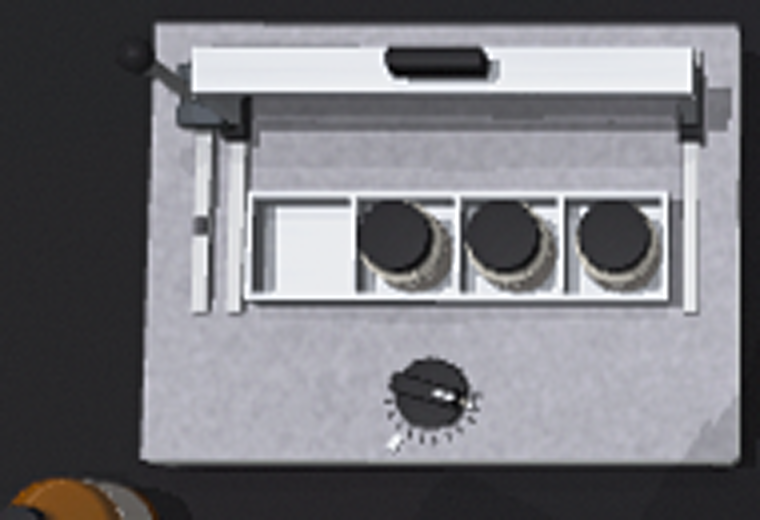

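Three jars stand upright in cells 1–3, lids at (395,236), (501,236) and (615,236). The bar is back, the lever up with its knob at (135,52), and the dial's tab at (396,440).

Run:
```python
from h import *
a=grab_frame("top")
T=lambda u,v:((u+.5)/4-.5+90,(v+.5)/4-.5+118)
for p in((395,236),(501,236),(615,236)):print("lid",onz(a,T(*p),134).round(1))
print("knob",onz(a,T(135,52),185).round(1),"bar edges",onz(a,T(440,47),155).round(1),onz(a,T(440,95),155).round(1),"fin top",onz(a,T(436,48),183).round(1))
c=onz(a,T(430,395),74)
for n,p,z in(("tab",(396,440),66),("barback",(393,384),98),("ptr",(452,398),98),("rimL",(395,394),74),("rimR",(467,394),74),("rimB",(431,429),74),("rimT",(431,359),74)):
    X=onz(a,T(*p),z);d=X-c;print(n,X.round(1),"r",np.hypot(d[0],d[1]).round(1),"th",np.arctan2(-d[0],-d[1]).round(3))
print(c)
```

```text
lid [555.  145.1 134. ]
lid [555.1  78.3 134. ]
lid [555.1   6.4 134. ]
knob [658.  293.8 185. ] bar edges [670.7 114.8 155. ] [640.1 114.3 155. ] fin top [661.4 111.9 183. ]
tab [431.1 156.5  66. ] r 37.5 th 2.25
barback [465.  152.3  98. ] r 19.9 th -2.905
ptr [455.9 114.   98. ] r 19.4 th 0.229
rimL [461. 156.  74.] r 23.1 th -3.113
rimR [461.  108.5  74. ] r 24.4 th -0.027
rimB [437.8 131.9  74. ] r 22.6 th 1.524
rimT [484.3 132.7  74. ] r 24.0 th -1.561
[460.32370565 132.91897867  74.        ]
```

>>> send_rows(
  moves=[
    [[0.012,0.044,0,0,0,0,1],[0.012,0.044,0,0,0,0,1],[0.012,0.044,0,0,0,0,1],[0.012,0.044,0,0,0,0,1],[0.012,0.044,0,0,0,0,1],[0.012,0.044,0,0,0,0,1],[0.012,0.044,0,0,0,0,1],[0.012,0.044,0,0,0,0,1],[0.004,0.043,0,0,0,0,1],[0,0,0,0,0,0,1]],
  ],
)

```text
clock: 26.7
eef_pos: [655.7, 122.4, 244.3]
tcp_rot: [-3.141, -0.002, 1.576]
contact_force: [-0.2, -0.2, -0.1]
opening: 1.006
grasp_force: 0.0
```

>>> send_rows(
  moves=[
    [[0,0,-0.03,0,0,0,1],[0,0,-0.025,0,0,0,1],[0,0,-0.011,0,0,0,1],[0,0,0,0,0,0,-1],[0,0,0,0,0,0,-1],[0,0,0,0,0,0,-1],[0,0,0,0,0,0,-1],[0,0,0,0,0,0,-1],[0,0,0,0,0,0,-1],[0,0,0,0,0,0,-1]],
  ],
  grip_force=30,
)

```text
clock: 27.7
eef_pos: [657.0, 115.7, 179.6]
tcp_rot: [3.14, -0.0, 1.571]
contact_force: [-0.5, -0.5, 5.0]
opening: 0.159
grasp_force: 31.8
```

>>> send_rows(
  moves=[
    [[-0.01,0,0,0,0,0,-1],[-0.012,0,0,0,0,0,-1],[-0.012,0,0,0,0,0,-1],[-0.012,0,0,0,0,0,-1],[-0.012,0,0,0,0,0,-1],[-0.012,0,0,0,0,0,-1],[-0.012,0,0,0,0,0,-1],[-0.012,0,0,0,0,0,-1],[-0.006,0,0,0,0,0,-1],[0,0,0,0,0,0,-1]],
  ],
)

```text
clock: 28.7
eef_pos: [557.3, 115.8, 179.6]
tcp_rot: [3.137, -0.0, 1.571]
contact_force: [5.3, -0.1, 3.2]
opening: 0.152
grasp_force: 33.0
```

>>> send_rows(
  moves=[
    [[0,0,0,0,0,0,-1],[0,0,0,0,0,0,-1],[0,0,0,0,0,0,-1]],
  ],
)

```text
clock: 29.0
eef_pos: [557.3, 115.8, 179.6]
tcp_rot: [3.139, -0.0, 1.571]
contact_force: [3.0, -1.1, 7.2]
opening: 0.153
grasp_force: 33.4
```

>>> send_rows(
  moves=[
    [[0,0,0,0,0,0,1],[0,0,0,0,0,0,1],[0,0,0,0,0,0,1],[0,0,0.03,0,0,0,1],[0,0,0.035,0,0,0,1],[0,0.04,0,0,0,0,1],[0,0.045,0,0,0,0,1],[0,0.045,0,0,0,0,1],[0,0.04,0,0,0,0,1],[0,0.001,0,0,0,0,1]],
  ],
)

```text
clock: 30.0
eef_pos: [555.7, 290.9, 243.1]
tcp_rot: [-3.141, -0.001, 1.574]
contact_force: [0.0, 0.2, 0.0]
opening: 0.999
grasp_force: 0.0
```

>>> send_rows(
  moves=[
    [[0,0,0,0,0,0,1],[0,0,-0.03,0,0,0,1],[0,0,-0.02,0,0,0,1],[0,0,-0.01,0,0,0,1],[0,0,0,0,0,0,1]],
  ],
)

```text
clock: 30.5
eef_pos: [555.7, 285.2, 182.2]
tcp_rot: [-3.139, 0.002, 1.57]
contact_force: [-0.3, -0.0, 0.0]
opening: 1.002
grasp_force: 0.0
```

>>> send_rows(
  moves=[
    [[0,0,0,0,0,0,-1],[0,0,0,0,0,0,-1],[0,0,0,0,0,0,-1],[0,0,0,0,0,0,-1],[0,0,0,0,0,0,-1],[0,0,0,0,0,0,-1],[0,0,0,0,0,0,-1],[0,0,0,0,0,0,-1]],
  ],
  grip_force=25,
)

```text
clock: 31.3
eef_pos: [557.3, 287.0, 184.3]
tcp_rot: [3.14, -0.001, 1.571]
contact_force: [3.4, -0.9, 4.5]
opening: 0.236
grasp_force: 24.7
```

>>> send_rows(
  moves=[
    [[0,0.0117,-0.0003,0,0,0,-1],[0,0.0116,-0.0016,0,0,0,-1],[0,0.0113,-0.003,0,0,0,-1],[0,0.0109,-0.0043,0,0,0,-1],[0,0.0103,-0.0055,0,0,0,-1],[0,0.0096,-0.0067,0,0,0,-1],[0,0.0087,-0.0078,0,0,0,-1],[0,0.0078,-0.0087,0,0,0,-1],[0,0.0067,-0.0096,0,0,0,-1],[0,0.0056,-0.0103,0,0,0,-1]],
  ],
)

```text
clock: 32.3
eef_pos: [557.3, 381.4, 125.8]
tcp_rot: [3.14, -0.001, 1.571]
contact_force: [6.6, -3.4, 13.7]
opening: 0.238
grasp_force: 26.8
```

>>> send_rows(
  moves=[
    [[0,0,-0.001,0,0,0,-1],[0,0,0,0,0,0,-1],[0,0,0,0,0,0,-1]],
  ],
)

```text
clock: 32.6
eef_pos: [557.4, 381.7, 125.4]
tcp_rot: [3.14, -0.001, 1.571]
contact_force: [5.2, 2.8, 3.1]
opening: 0.232
grasp_force: 25.8
```

>>> send_rows(
  moves=[
    [[0,0,0,0,0,0,1],[0,0,0,0,0,0,1],[0,0,0,0,0,0,1],[0,0,0,0,0,0,1],[0,0,0.03,0,0,0,1],[0,0,0.045,0,0,0,1],[0,0,0.045,0,0,0,1],[-0.016,-0.041,0,0,0,-0.05,1],[-0.016,-0.041,0,0,0,-0.05,0.1],[-0.016,-0.042,0,0,0,-0.05,0.1]],
  ],
)

```text
clock: 33.6
eef_pos: [507.5, 255.8, 244.9]
tcp_rot: [3.141, -0.0, 1.42]
contact_force: [-0.4, -1.1, -0.3]
opening: 0.691
grasp_force: 0.0
```

>>> send_rows(
  moves=[
    [[-0.016,-0.042,0,0,0,-0.05,0.1],[-0.016,-0.042,0,0,0,0,0.1],[-0.016,-0.042,0,0,0,0,0.1],[0,0,0,0,0,0,0.1],[0,0,0,0,0,0,0.1]],
  ],
)

```text
clock: 34.1
eef_pos: [460.3, 130.3, 245.1]
tcp_rot: [3.141, -0.001, 1.369]
contact_force: [0.0, -0.6, -0.5]
opening: 0.549
grasp_force: 0.0
```

Run:
```python
from h import *
s=sense();print(s["eef_pos"],s["tcp_rot"],s["qpos"],s["opening"])
```

```text
[460.32959723 130.31523744 245.10513469] [ 3.14113518e+00 -5.47656061e-04  1.36880599e+00] [2.72548161e-01 1.25980493e-01 1.94106008e+00 3.16372589e-04
 1.07389494e+00 4.74387902e-01] 0.5486474797709316
```

Descend to the dial and grip.

>>> send_rows(
  moves=[
    [[0.0005,0.002,-0.045,0,0,0,0.1],[0,0,-0.045,0,0,0,0.1],[0,0,-0.035,0,0,0,0.1],[0,0,-0.018,0,0,0,0.1],[0,0,-0.008,0,0,0,0.1],[0,0,0,0,0,0,0.1]],
  ],
)

```text
clock: 34.7
eef_pos: [460.9, 133.6, 92.9]
tcp_rot: [-3.14, 0.001, 1.372]
contact_force: [-0.7, 0.7, -0.4]
opening: 0.546
grasp_force: 0.0
```

>>> send_rows(
  moves=[
    [[0,0,0,0,0,0,-1],[0,0,0,0,0,0,-1],[0,0,0,0,0,0,-1],[0,0,0,0,0,0,-1],[0,0,0,0,0,0,-1],[0,0,0,0,0,0,-1]],
  ],
  grip_force=25,
)

```text
clock: 35.3
eef_pos: [462.1, 133.4, 95.0]
tcp_rot: [3.139, -0.002, 1.37]
contact_force: [0.6, 0.6, 7.2]
opening: 0.134
grasp_force: 29.3
```

>>> send_rows(
  moves=[
    [[0,0,0,0,0,-0.14,-1],[0,0,0,0,0,-0.14,-1],[0,0,0,0,0,-0.14,-1],[0,0,0,0,0,-0.14,-1],[0,0,0,0,0,-0.14,-1],[0,0,0,0,0,-0.14,-1],[0,0,0,0,0,-0.14,-1],[0,0,0,0,0,-0.14,-1],[0,0,0,0,0,-0.14,-1],[0,0,0,0,0,-0.14,-1]],
  ],
)

```text
clock: 36.3
eef_pos: [461.6, 134.1, 95.0]
tcp_rot: [-3.139, -0.002, -0.036]
contact_force: [-2.4, 8.3, 8.8]
opening: 0.131
grasp_force: 29.6
```

>>> send_rows(
  moves=[
    [[0,0,0,0,0,-0.13,-1],[0,0,0,0,0,-0.13,-1],[0,0,0,0,0,-0.13,-1],[0,0,0,0,0,-0.13,-1],[0,0,0,0,0,-0.13,-1],[0,0,0,0,0,0,-1],[0,0,0,0,0,0,-1],[0,0,0,0,0,0,-1]],
  ],
)

```text
clock: 37.1
eef_pos: [461.7, 134.5, 95.0]
tcp_rot: [-3.138, 0.0, -0.68]
contact_force: [-3.2, 10.6, 7.2]
opening: 0.132
grasp_force: 29.4
```

>>> send_rows(
  moves=[
    [[0,0,0,0,0,0,0.1],[0,0,0,0,0,0,0.1],[0,0,0,0,0,0,0.1],[0,0,0,0,0,0,0.1],[0,0,0.03,0,0,0,0.1],[0,0,0.04,0,0,0,0.1],[0,0,0.04,0,0,0,0.1],[0,0,0.04,0,0,0,0.1],[0,-0.045,0,0,0,0.1,0.1],[0,-0.045,0,0,0,0.1,0.1]],
  ],
)

```text
clock: 38.1
eef_pos: [461.6, 42.6, 245.3]
tcp_rot: [-3.14, -0.003, -0.472]
contact_force: [0.6, 0.6, -0.2]
opening: 0.55
grasp_force: 0.0
```

>>> send_rows(
  moves=[
    [[0,-0.045,0,0,0,0.1,0.1],[0,-0.045,0,0,0,0.1,0.1],[0,-0.045,0,0,0,0.1,0.1],[0,-0.045,0,0,0,0.1,0.1],[0,-0.045,0,0,0,0.1,0.1],[0,-0.045,0,0,0,0.1,0.1],[0,-0.045,0,0,0,0.1,0.1],[0,-0.02,0,0,0,0.1,0.1],[0,0,0,0,0,0,0.1]],
  ],
)

```text
clock: 39.0
eef_pos: [460.5, -294.7, 243.5]
tcp_rot: [3.141, 0.0, 0.32]
contact_force: [0.1, 1.0, 0.8]
opening: 0.548
grasp_force: 0.0
```

Run:
```python
from h import *
a=grab_frame("top")
d=cv2.resize(a["img"][200:238,178:222,::-1],None,fx=13,fy=13,interpolation=cv2.INTER_CUBIC)[:,:572]
w=cv2.resize(a["img"][118:240,90:290,::-1],(430,262),interpolation=cv2.INTER_CUBIC)
# place the overview below the dial, both within 572x... 
c=np.zeros((600,800,3),np.uint8);c[0:338,0:572]=cv2.resize(d,(572,494))[80:418];c[338:600,0:430]=w
cv2.imwrite("pics/t7.png",c)
```

```text
(no output)
```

View pics/t7.png

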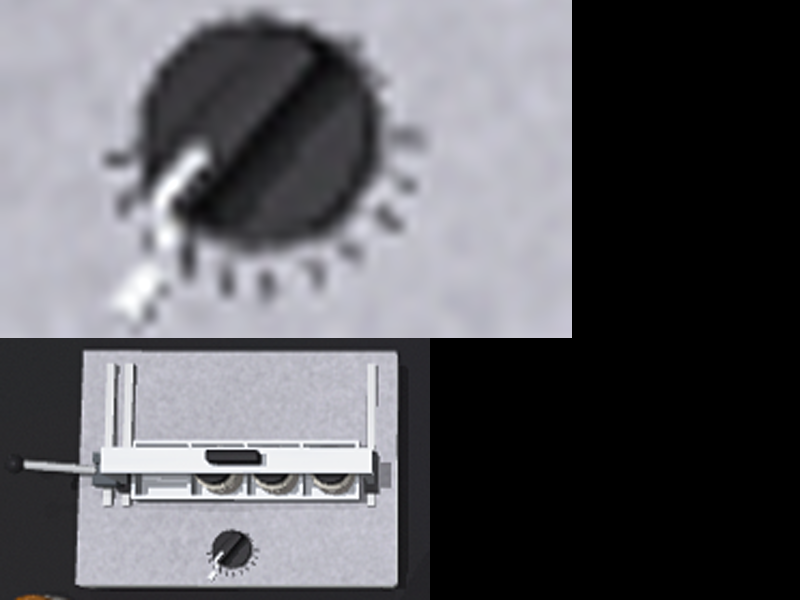

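The bar is home and the lever down (knob at (15,464)). Three lids show beneath the bar. The pointer line runs along the bar top from (208,152) to (163,195) and ends at (168,240), with the tab at (138,290). I'll check the angle numerically.

Run:
```python
from h import *
a=grab_frame("top")
D=lambda u,v:((u+.5)/13-.5+178,(v+80.5)/13-.5+200)
c=np.mean([onz(a,D(*p),74) for p in((142,125),(378,125),(262,20),(262,245))],0);print(c)
for n,p,z in(("tab",(138,290),66),("tabout",(128,308),66),("tip",(168,240),74),("tip",(168,240),70),("line98",(208,152),98),("line98b",(165,193),98)):
    X=onz(a,D(*p),z)-c;print(n,z,np.hypot(X[0],X[1]).round(1),np.arctan2(-X[0],-X[1]).round(3))
X=onz(a,D(208,152),98)-onz(a,D(165,193),98);print("line dir",np.arctan2(X[0],X[1]))
# bar body long edges: dark groove edge (front-right edge of the grip bar top)
X=onz(a,D(320,58),98)-onz(a,D(205,190),98);print("edge dir",np.arctan2(X[0],X[1]))
```

```text
[462.41464284 131.6597924   74.        ]
tab 66 41.5 2.25
tabout 66 45.6 2.232
tip 74 29.3 2.253
tip 70 29.6 2.282
line98 98 9.2 2.251
line98b 98 20.9 2.317
line dir 2.3677936052308417
edge dir 2.273900074152531
```

```bash
python3 -c "
from rig import *
print(sign_off())"
```

```text
the job is handed in; nothing more can be done
None
```

I handed in the job with all six steps done in order; the hand-in returned no verdict. All three jars are upright in cells 1–3, the bar is home, the lever is locked down, and the dial pointer is at the set-point tab (both read about 2.25 rad in the camera check).

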